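Shut the drive unit's cover and lock its quarter-turn fastener

TASK

The cover of the white pump-drive unit stands ajar: with closed fingertips press it down flush, then set the fingertips in the slot of the round fastener on it and turn the fastener a quarter turn clockwise (seen from above) to its stop, so that the cover is locked. Nothing is to be gripped or lifted: do not raise the cover, and leave the glassware, tools and parts around the unit where they are. Finish clear of everything.

Things in the scene. Friction and masses are not known exactly. Their poses are not given: they have to be found in the camera images.
- unit: white pump-drive unit, fixed. Origin at bench level; x points away from the robot, y left, z up. Housing 100 mm high, x -110..+90 mm, y -110..+110 mm; behind it a deck 135 mm high, x 95..185 mm, with pump heads up to 151 mm. The cover on the housing is hinged along its far edge (x = +90 mm, height 100 mm); its near edge lifts. Other bench equipment stands well clear.
- cover (a joint): angle of the cover, rad: 0 = shut flush, positive = near edge raised; starts 0.25 to 0.5. The hinge is stiff: the cover stays where it is left; about 2 to 6 N straight down near the near edge shuts it. Cover 200 mm long from the hinge, 220 mm wide, 8 mm thick; shut, its top is 108 mm above the bench.
- fastener (a joint): angle of the fastener, rad, growing clockwise seen from above: 0 = unlocked (slot along the unit's x), 1.57 = locked, at its stop (slot along the unit's y, in line with two dark ticks on the collar). Starts 0 to 0.35; friction 0.1 N m, stays where left. Its tongue passes under a lip of the housing only with the cover shut; turned with the cover up it bars shutting.
- slot (a point): centre of the fastener's top face, on its turning axis, 145 mm from the hinge; cover shut: 116 mm above the bench, at unit x = -55 mm, y = 0. x lies along the slot and turns with it. Steel disc 76 mm across with one straight slot across it, 26 mm wide, 14 mm deep, black flat floor. A grey collar (96 mm outside, 79 inside, flush with the disc, 8 mm above the cover) closes the slot's ends.
- slot_push (a point): point in the slot at the level of the top face, 20 mm from the turning axis towards the near end when unlocked: a place for closed fingertips to enter the slot and push along the arc. It turns with the fastener.
- cover_corner_left (a point): bare flat spot on the cover's top, near its near left corner, for pressing: 170 mm from the hinge, 80 mm left of the middle. It moves with the cover; shut, it is 108 mm above the bench at unit x = -80 mm, y = +80 mm.
- cover_corner_right (a point): the same spot at the near right corner (unit x = -80 mm, y = -80 mm when shut).
- screwdriver: screwdriver, 170 mm, lying right of the unit; bystander, origin under its middle or nearly so
- wrench: open wrench, 150 mm, lying in front of the unit; bystander, origin under its middle or nearly so
- bottle: amber bottle, 60 mm wide, 120 mm tall, left of the unit; bystander, origin under its centre
- beaker: glass cup, 64 mm wide, 80 mm tall, left of the unit; bystander, origin under its centre
- clamp_ring: steel ring, 76 mm wide, 12 mm high, right of the unit; bystander, origin under its centre
- filter: white mushroom-shaped filter capsule, 46 mm wide, 43 mm tall, in front of the unit at one side; bystander, origin under its centre
- jar: small glass jar, 52 mm wide, 60 mm tall, in front of the unit at the other side; bystander, origin under its centre

How it is judged:
By the outcome, as a careful person would: the job done as asked, in the order asked, and still so for the second after the job is handed in, with the robot touching nothing.
It also fails if it takes over 45 s, if anything falls off the work surface, if the arm or the gripper's body presses on something with over 40 N, if the wrist force passes 120 N, or if a joint passes its speed limit or range.

ROBOT

A 6-joint arm with a two-finger parallel gripper is mounted at the origin on the work surface. World frame = base frame: x ahead of the robot, y to its left, z up, the work surface at z = 0. Lengths are in m, angles in rad, forces in N, time in s.
With the tool pointing down it reaches from about 0.325 to 0.925 m from the base axis. Payload 3.1 kg.
Tool frame: the origin (TCP) lies on the front face of the gripper's body, between the roots of the fingers; the fingertips stand 73 mm ahead of it and the grasp point (between the pads) lies 54 mm ahead of it; z points along the fingers, y is the direction in which the jaws open and shut (so a half turn about z gives the same grasp; the last joint's range is limited). The gripper opens to 85 mm and grips with 20 to 120 N. Pads are 22 mm wide; open, the fingers measure 114 mm over their backs; the gripper's body (76 mm by 85 mm) begins 54 mm behind the grasp point. The pads swing forward as they close: fully open they stand 13 mm farther back than shut.
Start: joints at [1.012, 0.217, 1.613, -0, 1.311, -0.112], TCP at [0.27, 0.564, 0.304] pointing down, gripper open.
Joint ranges: [-2.75, 2.75], [-0.78, 2.1], [0.31, 2.55], [-1.13, 4.27], [0.13, 2.63], [-2.58, 2.58]. Speed limits (rad/s): [2.79, 2.79, 3.14, 3.14, 3.14, 3.14].

INTERFACE

Orientations are given as a unit quaternion [x, y, z, w].
In Python, from cell import * gives the robot as it stands. The module is installed in compiled form; this text tells all that it offers.
- The arm moves only by the tool jog_arm, never from a script. Its argument "commands" is a list of rows, each an object of numbers: "x", "y", "z": the shift along the world's x, y, z in m; "yaw": the turn about the world's z in degrees; "grip": the opening, from -1 (shut) to 1 (fully open). In form: [{"x": .., "y": .., "z": .., "yaw": .., "grip": ..}, ...]. A call has 1 to 12 rows; each row shifts and turns the commanded pose from where the row before left it; what a row does not reach is not made up. A row lasts 1/12 s, in which the tool goes at most 41.7 mm and 7.16 degrees, less where a joint would pass 70% of its speed; a pose out of reach is approached as far as the arm can. A call is refused whole if a number of a shift passes 0.0417 or a number of a turn 7.16, either way. A call with a gripper value outside its range is refused whole. The fingers move at their own pace and stop on an object; "force" is the grip in N (left out, the last holds). Time passes only in rows, so rows that do not move let the fingers close. It gives the time, the measured TCP pose, the force and the opening at its end, in the units of the state.
- get_state(): the state, without advancing time (a new reading comes with each control period).
- read_camera(name): name is "side" or "top" or "wrist"; returns a dict with "pixels" (400x640x3 uint8, blue, green, red), "z_map" (400x640 float32, m along the optical axis (not along the pixel's ray), 0 where there is no reading), "K" (3x3 intrinsics, pixels), "eye" and "rotation" of the camera in the world; the wrist camera has in their place "tool_from_camera" (4x4, takes a point from camera to tool coordinates, whose origin is the TCP and whose axes are the flange's). Camera axes: x right, y up, looking along -z (the intrinsics and any distortion apply to the point x, -y, -z); pixel columns grow to the right and rows downward; lengths in m; the calibration is good to about 2 mm. A picture is of the moment at which its call begins: read the wrist's pose just before it.
- hand_in(): hands the job in, once; it reports no verdict.
The state is a dict: "time": time; "joint_positions": joint angles; "joint_vel": joint speeds; "joint_efforts": joint torques, N m; "eef_pos": TCP position; "eef_rot": TCP orientation; "contact_force": force on the tool from outside, world axes, zero at the start; "torque": the same for the moment, N m; "opening": finger opening in m.
Only numpy, scipy, OpenCV 4.12 (cv2) and the standard library are available. Lean on these libraries where they do the work, as an engineer would, in place of code of your own. Each camera call takes 0.05 s, during which the arm holds its last target. There are 200 camera calls.

## Working session

There is one attempt and no reset: what is moved stays moved. The work goes in short steps, Python scripts to look and compute and a tool call to move; the robot and the scene stay as the last step left them, time stands still between calls to the robot, and variables do not carry over. Pictures are saved under pics/ and viewed, about 8 in all and at most 12, crops included, and the job is handed in when it is done.

Besides the shell and the picture viewer there is one more tool, called after "Request:" in YAML: its name, and indented under it one key for each argument. jog_arm: Moves the arm, as the interface text tells. Its arguments: {"type":"object","properties":{"commands":{"type":"array","items":{"type":"object","properties":{"x":{"type":"number"},"y":{"type":"number"},"z":{"type":"number"},"yaw":{"type":"number"},"grip":{"type":"number"}}}},"force":{"type":"number"}},"required":["commands"]}

```bash
mkdir -p pics; cat > h.py <<'E'
from cell import *
import numpy as np, cv2
from scipy.spatial.transform import Rotation as R
def cam(n):
    s=get_state(); c=read_camera(n)
    if 'eye' in c: Rm=np.array(c['rotation']); Rm=Rm if Rm.shape==(3,3) else R.from_quat(Rm).as_matrix(); t=np.array(c['eye'])
    else:
        T=np.array(c['tool_from_camera']); Q=R.from_quat(s['eef_rot']).as_matrix(); Rm=Q@T[:3,:3]; t=Q@T[:3,3]+np.array(s['eef_pos'])
    z=c['z_map']; K=c['K']; v,u=np.mgrid[:400,:640]
    P=np.stack([(u-K[0][2])/K[0][0]*z,-(v-K[1][2])/K[1][1]*z,-z],-1)@Rm.T+t
    P[z==0]=np.nan
    return c['pixels'],P,s
E
python3 - <<'E'
from h import *
a,P,s=cam('top'); b,P2,_=cam('side'); np.savez('o.npz',P=P,P2=P2)
cv2.imwrite('pics/top.png',a); cv2.imwrite('pics/side.png',b)
print(s); c=read_camera('top'); print({k:c[k] for k in c if k not in('pixels','z_map')})
E
```

```text
{'time': 0.0, 'joint_positions': array([ 1.01179745e+00,  2.17759099e-01,  1.61493725e+00,  1.54314078e-05,
        1.31128672e+00, -1.12176025e-01]), 'joint_vel': array([ 0.00049094, -0.00212144,  0.00147266, -0.00157679,  0.00173662,
        0.00031372]), 'joint_efforts': array([-2.96544013e-04, -3.96852100e+01, -3.03850150e+01, -1.93565115e-04,
        9.92184825e-03,  1.81431787e-06]), 'eef_pos': array([0.26968504, 0.56311059, 0.30256337]), 'eef_rot': array([ 2.21559330e-01,  9.75146161e-01, -1.12607804e-03, -4.00648786e-04]), 'contact_force': array([0.23740502, 0.37435163, 0.1675649 ]), 'torque': array([ 0.0106045 , -0.00296105, -0.01862359]), 'opening': 0.08545583428985755}
{'K': array([[442.35704436,   0.        , 316.04325684],
       [  0.        , 442.35704436, 192.9561377 ],
       [  0.        ,   0.        ,   1.        ]]), 'eye': array([0.34510139, 0.02152737, 1.04754388]), 'rotation': array([ 0.07399033, -0.07050908, -0.68839018,  0.71810366])}
```

View pics/top.png

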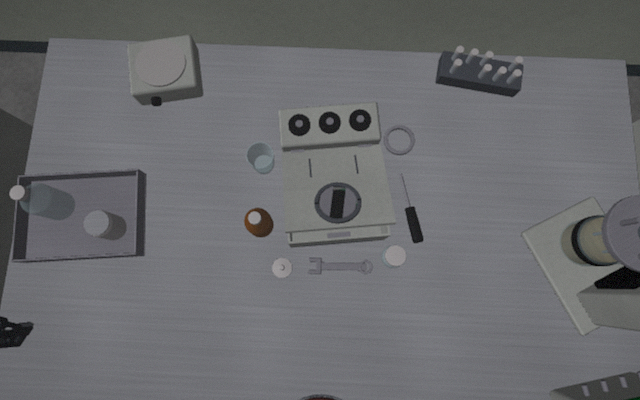

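View pics/side.png

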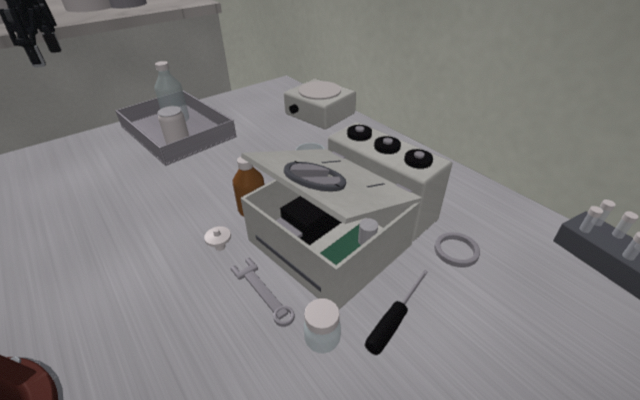

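The pictures show the unit near pixel (335,190) in the top view, with its cover up, and the fastener at (338,202) with its slot close to the unit's x. The jar, wrench and filter are in front of it. Next I measure the unit's pose, cover angle and slot.

```bash
python3 - <<'E'
from h import *
P=np.load('o.npz')['P']; a=cv2.imread('pics/top.png')
def rect(m,n):
    n0,l,st,_=cv2.connectedComponentsWithStats(m.astype(np.uint8)); i=1+np.argmax(st[1:,4]); m=l==i
    r=cv2.minAreaRect((P[m][:,:2]*1000).astype(np.float32)); print(n,m.sum(),r, cv2.boxPoints(r).round(0).tolist(),np.median(P[m][:,2])); return m
v,u=np.mgrid[:400,:640]; roi=(u>265)&(u<410)&(v>90)&(v<255)
rect(roi&(abs(P[...,2]-.135)<.006)&(v<152),'deck')
m=roi&(P[...,2]>.11)&(v>152)&(v<245); 
n0,l,st,_=cv2.connectedComponentsWithStats(m.astype(np.uint8)); i=1+np.argmax(st[1:,4]); m=l==i
Q=P[m]; 
for k in range(3):
    A=np.c_[Q[:,:2],np.ones(len(Q))]; w=np.linalg.lstsq(A,Q[:,2],rcond=None)[0]; r=Q[:,2]-A@w; Q=Q[abs(r)<.006]
print('plane',w,np.arctan(np.hypot(*w[:2])),'dir',np.degrees(np.arctan2(-w[1],-w[0])),r.std())
rect(m,'cover')
g=a.max(2); d=(g<45)&(u>320)&(u<355)&(v>180)&(v<228)
n0,l,st,_=cv2.connectedComponentsWithStats(d.astype(np.uint8)); i=1+np.argmax(st[1:,4]); d=l==i
D=P[d]; r=cv2.minAreaRect((D[:,:2]*1000).astype(np.float32)); print('slot',d.sum(),r,cv2.boxPoints(r).round(0).tolist(),np.nanmedian(D,0))
for n,(uu,vv) in dict(jar=(395,256),filt=(282,267),bottle=(258,218),beaker=(262,160),wr=(340,266)).items(): print(n,P[vv,uu].round(3))
E
```

```text
deck 2727 ((690.53515625, 7.224143981933594), (90.51493835449219, 219.37551879882812), 7.218250751495361) [[632.0, 110.0], [659.0, -107.0], [749.0, -96.0], [722.0, 122.0]] 0.13445623583004818
plane [-0.38843161 -0.04943078  0.35793147] 0.37321304758219415 dir 7.252327894837448 0.0016659643797751007
cover 7968 ((548.4484252929688, -10.833724975585938), (183.86990356445312, 220.26043701171875), 7.204405307769775) [[443.0, 87.0], [471.0, -132.0], [653.0, -109.0], [626.0, 110.0]] 0.1513406406084013
slot 319 ((508.89556884765625, -14.793647766113281), (19.868070602416992, 65.68889617919922), 70.84234619140625) [[475.0, -13.0], [537.0, -35.0], [543.0, -16.0], [481.0, 5.0]] [ 0.50937235 -0.01412275  0.15435162]
jar [ 0.415 -0.15   0.06 ]
filt [0.381 0.1   0.042]
bottle [0.478 0.151 0.121]
beaker [0.638 0.167 0.004]
wr [ 0.39  -0.032  0.006]
```

Request:
jog_arm:
  commands:
    - {"x":0.0096,"y":-0.0252,"yaw":-3.5,"grip":-1}
    - {"x":0.0096,"y":-0.0252,"yaw":-3.5,"grip":-1}
    - {"x":0.0096,"y":-0.0252,"yaw":-3.5,"grip":-1}
    - {"x":0.0096,"y":-0.0252,"yaw":-3.5,"grip":-1}
    - {"x":0.0096,"y":-0.0252,"yaw":-3.5,"grip":-1}
    - {"x":0.0096,"y":-0.0252,"yaw":-3.5,"grip":-1}
    - {"x":0.0096,"y":-0.0252,"yaw":-3.5,"grip":-1}
    - {"x":0.0096,"y":-0.0252,"yaw":-3.5,"grip":-1}
    - {"x":0.0096,"y":-0.0252,"yaw":-3.5,"grip":-1}
    - {"x":0.0096,"y":-0.0252,"yaw":-3.5,"grip":-1}
    - {"x":0.0096,"y":-0.0252,"yaw":-3.5,"grip":-1}
    - {"x":0.0096,"y":-0.0252,"yaw":-3.5,"grip":-1}
  force: 40

```text
validation failed for argument at $.co...
```

Request:
jog_arm:
  commands:
    - {"x":0.0096,"y":-0.0252,"yaw":-3.5,"grip":-1}
    - {"x":0.0096,"y":-0.0252,"yaw":-3.5,"grip":-1}
    - {"x":0.0096,"y":-0.0252,"yaw":-3.5,"grip":-1}
    - {"x":0.0096,"y":-0.0252,"yaw":-3.5,"grip":-1}
    - {"x":0.0096,"y":-0.0252,"yaw":-3.5,"grip":-1}
    - {"x":0.0096,"y":-0.0252,"yaw":-3.5,"grip":-1}
    - {"x":0.0096,"y":-0.0252,"yaw":-3.5,"grip":-1}
    - {"x":0.0096,"y":-0.0252,"yaw":-3.5,"grip":-1}
    - {"grip":-1}
    - {"grip":-1}

```text
validation failed for argument at $.co...
```

Request:
jog_arm:
  commands:
    - {"x":0.0096,"y":-0.0252,"z":0.0,"yaw":-3.5,"grip":-1.0}
  force: 40

```text
time: 0.23
eef_pos: [0.2784, 0.5407, 0.3034]
eef_rot: [0.25, 0.968, 0.001, -0.001]
contact_force: [0.3, -0.9, 0.5]
opening: 0.0753
```

Request:
jog_arm:
  commands:
    - {"x":0.0096,"y":-0.0252,"z":0.0,"yaw":-3.5,"grip":-1.0}
    - {"x":0.0096,"y":-0.0252,"z":0.0,"yaw":-3.5,"grip":-1.0}
    - {"x":0.0096,"y":-0.0252,"z":0.0,"yaw":-3.5,"grip":-1.0}
    - {"x":0.0096,"y":-0.0252,"z":0.0,"yaw":-3.5,"grip":-1.0}
    - {"x":0.0096,"y":-0.0252,"z":0.0,"yaw":-3.5,"grip":-1.0}
    - {"x":0.0096,"y":-0.0252,"z":0.0,"yaw":-3.5,"grip":-1.0}
    - {"x":0.0096,"y":-0.0252,"z":0.0,"yaw":-3.5,"grip":-1.0}
    - {"x":0.0096,"y":-0.0252,"z":0.0,"yaw":-3.5,"grip":-1.0}
    - {"x":0.0096,"y":-0.0252,"z":0.0,"yaw":-3.5,"grip":-1.0}
    - {"x":0.0096,"y":-0.0252,"z":0.0,"yaw":-3.5,"grip":-1.0}
    - {"x":0.0096,"y":-0.0252,"z":0.0,"yaw":-3.5,"grip":-1.0}
    - {"x":0.0096,"y":-0.0252,"z":0.0,"yaw":-3.5,"grip":-1.0}

```text
time: 1.23
eef_pos: [0.3948, 0.2347, 0.3036]
eef_rot: [0.583, 0.813, -0.0, -0.0]
contact_force: [-0.7, 0.7, -0.4]
opening: -0.0
```

Request:
jog_arm:
  commands:
    - {"x":0.0096,"y":-0.0252,"z":0.0,"yaw":-3.5,"grip":-1.0}
    - {"x":0.0096,"y":-0.0252,"z":0.0,"yaw":-3.5,"grip":-1.0}
    - {"x":0.0096,"y":-0.0252,"z":0.0,"yaw":-3.5,"grip":-1.0}
    - {"x":0.0096,"y":-0.0252,"z":0.0,"yaw":-3.5,"grip":-1.0}
    - {"x":0.0096,"y":-0.0252,"z":0.0,"yaw":-3.5,"grip":-1.0}
    - {"x":0.0096,"y":-0.0252,"z":0.0,"yaw":-3.5,"grip":-1.0}
    - {"x":0.0096,"y":-0.0252,"z":0.0,"yaw":-3.5,"grip":-1.0}
    - {"x":0.0,"y":0.0,"z":0.0,"yaw":-3.5,"grip":-1.0}
    - {"x":0.0,"y":0.0,"z":0.0,"yaw":-3.5,"grip":-1.0}
    - {"x":0.0,"y":0.0,"z":0.0,"yaw":0.0,"grip":-1.0}
    - {"x":0.0,"y":0.0,"z":0.0,"yaw":0.0,"grip":-1.0}

```text
time: 2.15
eef_pos: [0.4618, 0.0596, 0.3036]
eef_rot: [0.78, 0.626, -0.0, -0.0]
contact_force: [-0.5, -0.1, -0.5]
opening: 0.0001
```

Request:
jog_arm:
  commands:
    - {"x":0.0,"y":0.0,"z":-0.015,"yaw":0.0,"grip":-1.0}
    - {"x":0.0,"y":0.0,"z":-0.015,"yaw":0.0,"grip":-1.0}
    - {"x":0.0,"y":0.0,"z":-0.015,"yaw":0.0,"grip":-1.0}
    - {"x":0.0,"y":0.0,"z":-0.01,"yaw":0.0,"grip":-1.0}
    - {"x":0.0,"y":0.0,"z":-0.01,"yaw":0.0,"grip":-1.0}
    - {"x":0.0,"y":0.0,"z":-0.01,"yaw":0.0,"grip":-1.0}
    - {"x":0.0,"y":0.0,"z":-0.01,"yaw":0.0,"grip":-1.0}

```text
time: 2.73
eef_pos: [0.4623, 0.0598, 0.2189]
eef_rot: [0.78, 0.626, 0.0, 0.0]
contact_force: [-1.4, -0.2, 3.1]
opening: -0.0
```

Request:
jog_arm:
  commands:
    - {"x":0.0,"y":0.0,"z":-0.008,"yaw":0.0,"grip":-1.0}
    - {"x":0.0,"y":0.0,"z":-0.008,"yaw":0.0,"grip":-1.0}
    - {"x":0.0,"y":0.0,"z":-0.008,"yaw":0.0,"grip":-1.0}
    - {"x":0.0,"y":0.0,"z":-0.006,"yaw":0.0,"grip":-1.0}
    - {"x":0.0,"y":0.0,"z":-0.004,"yaw":0.0,"grip":-1.0}
    - {"x":0.0,"y":0.0,"z":0.0,"yaw":0.0,"grip":-1.0}

```text
time: 3.23
eef_pos: [0.4616, 0.0597, 0.1837]
eef_rot: [0.78, 0.625, -0.0, -0.0]
contact_force: [0.8, -0.3, 0.0]
opening: 0.0003
```

Request:
jog_arm:
  commands:
    - {"x":0.0,"y":0.0,"z":-0.002,"yaw":0.0,"grip":-1.0}
    - {"x":0.0,"y":0.0,"z":-0.002,"yaw":0.0,"grip":-1.0}
    - {"x":0.0,"y":0.0,"z":0.0,"yaw":0.0,"grip":-1.0}

```text
time: 3.48
eef_pos: [0.4623, 0.0597, 0.1809]
eef_rot: [0.78, 0.625, 0.0, 0.0]
contact_force: [0.1, 0.2, -0.2]
opening: 0.0002
```

Request:
jog_arm:
  commands:
    - {"x":0.0,"y":0.0,"z":-0.0015,"yaw":0.0,"grip":-1.0}
    - {"x":0.0,"y":0.0,"z":-0.001,"yaw":0.0,"grip":-1.0}
    - {"x":0.0,"y":0.0,"z":0.0,"yaw":0.0,"grip":-1.0}

```text
time: 3.73
eef_pos: [0.4625, 0.0597, 0.1805]
eef_rot: [0.78, 0.625, -0.0, -0.0]
contact_force: [-5.1, 0.3, 12.4]
opening: 0.0001
```

Request:
jog_arm:
  commands:
    - {"x":0.0,"y":0.0,"z":0.02,"yaw":0.0,"grip":-1.0}
    - {"x":0.0,"y":0.0,"z":0.03,"yaw":0.0,"grip":-1.0}
    - {"x":0.0,"y":0.0,"z":0.03,"yaw":0.0,"grip":-1.0}
    - {"x":0.0,"y":-0.02,"z":0.02,"yaw":0.0,"grip":-1.0}
    - {"x":0.0,"y":-0.02,"z":0.02,"yaw":0.0,"grip":-1.0}
    - {"x":0.0,"y":-0.02,"z":0.0,"yaw":0.0,"grip":-1.0}
    - {"x":0.0,"y":-0.017,"z":0.0,"yaw":0.0,"grip":-1.0}
    - {"x":0.0,"y":0.0,"z":0.0,"yaw":0.0,"grip":-1.0}
    - {"x":0.0,"y":0.0,"z":0.0,"yaw":0.0,"grip":-1.0}

```text
time: 4.48
eef_pos: [0.4621, -0.0177, 0.2985]
eef_rot: [0.781, 0.624, 0.0, -0.0]
contact_force: [0.1, -0.5, 0.2]
opening: -0.0
```

```bash
python3 - <<'E'
from h import *
a,P,s=cam('wrist'); np.savez('w.npz',P=P); cv2.imwrite('pics/w1.png',a); print(s['eef_pos'],s['eef_rot'])
E
```

```text
[ 0.46207243 -0.01771943  0.29845645] [ 7.81047341e-01  6.24471690e-01  3.99546601e-04 -5.54971548e-06]
```

View pics/w1.png

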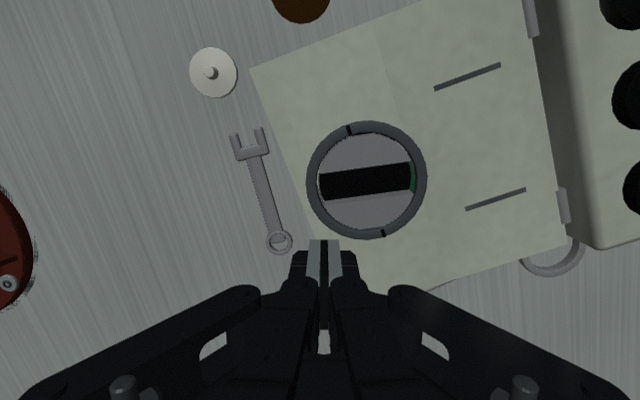

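The wrist view shows the cover lying shut. The disc is at about (367,180), with the slot running from (320,187) to (413,178). Next I measure these in world coordinates.

```bash
python3 - <<'E'
from h import *
P=np.load('w.npz')['P']; a=cv2.imread('pics/w1.png'); v,u=np.mgrid[:400,:640]
c=(u>260)&(u<560)&(v<240); m=c&(P[...,2]>.09)&(P[...,2]<.125)
Q=P[c&(abs(P[...,2]-.108)<.005)&~((u-367)**2+(v-180)**2<65**2)]
w=np.linalg.lstsq(np.c_[Q[:,:2],np.ones(len(Q))],Q[:,2],rcond=None)[0]; print('cover plane',w,np.median(Q[:,2]),len(Q))
k=((u-367)**2+(v-180)**2<64**2)
t=k&(P[...,2]>.1125)
(x,y),ax,an=cv2.fitEllipse(max(cv2.findContours(t.astype(np.uint8),0,1)[0],key=len)); 
print('collar px',x,y,ax,an, 'z',np.median(P[t],0)); h=cv2.convexHull((P[t][:,:2]*1000).astype(np.float32)); print(cv2.minEnclosingCircle(h))
for th in (25,40):
    d=k&(a.max(2)<th)&((u-367)**2+(v-180)**2<50**2)
    r=cv2.minAreaRect((P[d][:,:2]*1000).astype(np.float32)); print(th,d.sum(),r,cv2.boxPoints(r).round(1).tolist(),np.median(P[d],0))
    q=P[d][:,:2]; e,V=np.linalg.eigh(np.cov(q.T)); print(np.degrees(np.arctan2(V[1,1],V[0,1])))
f=k&(P[...,2]<.108)&((u-367)**2+(v-180)**2<48**2); q=P[f][:,:2]; print('floor',f.sum(),q.mean(0),cv2.minAreaRect((q*1000).astype(np.float32)),np.median(P[f],0))
tk=[(349,130),(382,233)]; print(P[130,349],P[233,382])
E
```

```text
cover plane [0.00117328 0.00236579 0.10624886] 0.10692857619214508 47655
collar px 365.9684143066406 179.5928192138672 (116.924072265625, 121.65779876708984) 61.27133560180664 z [ 0.49768944 -0.00482858  0.11480261]
((497.1354675292969, -14.639878273010254), 47.79450607299805)
25 2417 ((513.3345947265625, -10.71527099609375), (53.16612243652344, 100.6583023071289), 68.6244888305664) [[456.79998779296875, -17.100000381469727], [550.5, -53.79999923706055], [569.9000244140625, -4.300000190734863], [476.20001220703125, 32.400001525878906]] [nan nan nan]
nan
40 2639 ((515.6085205078125, -10.390846252441406), (57.7235221862793, 97.32365417480469), 68.61341857910156) [[459.79998779296875, -19.5], [550.4000244140625, -55.0], [571.4000244140625, -1.2999999523162842], [480.79998779296875, 34.20000076293945]] [nan nan nan]
nan
floor 2863 [ 0.49995082 -0.01734199] ((515.0365600585938, -13.690330505371094), (60.84728240966797, 105.5880126953125), 68.44174194335938) [ 0.49943094 -0.01710375  0.10091173]
[0.49226588 0.02786346 0.11442558] [ 0.50188785 -0.05835011  0.11581031]
```

Request:
jog_arm:
  commands:
    - {"x":0.005,"y":0.0015,"z":-0.02,"yaw":3.0,"grip":-1.0}
    - {"x":0.005,"y":0.0015,"z":-0.02,"yaw":3.3,"grip":-1.0}
    - {"x":0.005,"y":0.0014,"z":-0.02,"yaw":0.0,"grip":-1.0}
    - {"x":0.0,"y":0.0,"z":-0.02,"yaw":0.0,"grip":-1.0}
    - {"x":0.0,"y":0.0,"z":-0.016,"yaw":0.0,"grip":-1.0}
    - {"x":0.0,"y":0.0,"z":-0.01,"yaw":0.0,"grip":-1.0}
    - {"x":0.0,"y":0.0,"z":0.0,"yaw":0.0,"grip":-1.0}
    - {"x":0.0,"y":0.0,"z":0.0,"yaw":0.0,"grip":-1.0}

```text
time: 5.2
eef_pos: [0.4767, -0.0123, 0.192]
eef_rot: [0.745, 0.668, -0.0, -0.001]
contact_force: [0.4, -0.0, -0.2]
opening: 0.0004
```

```bash
python3 - <<'E'
from h import *
a,P,s=cam('wrist'); b,_,_=cam('side'); print(s['eef_pos'],s['contact_force'])
cv2.imwrite('pics/w2.png',np.vstack([cv2.resize(a[100:340,180:460],(560,480))[:300],cv2.resize(b[120:260,230:440],(560,300))]))
E
```

```text
[ 0.4767326  -0.01228454  0.1919595 ] [ 0.43379868 -0.01477655 -0.20469386]
```

View pics/w2.png

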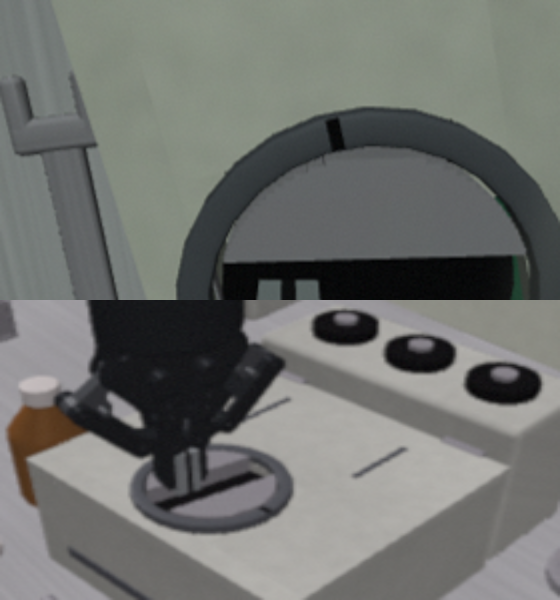

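The crop shows the tips over the slot: the far slot edge is at row about 260 and the pad edge at about 280, so the tips sit slightly on the near side. I shift +0.7 mm in y and enter slowly.

Request:
jog_arm:
  commands:
    - {"x":0.0,"y":0.0007,"z":-0.002,"yaw":1.0,"grip":-1.0}
    - {"x":0.0,"y":0.0,"z":-0.002,"yaw":0.0,"grip":-1.0}
    - {"x":0.0,"y":0.0,"z":-0.002,"yaw":0.0,"grip":-1.0}
    - {"x":0.0,"y":0.0,"z":0.0,"yaw":0.0,"grip":-1.0}

```text
time: 5.63
eef_pos: [0.4769, -0.0122, 0.1863]
eef_rot: [0.739, 0.674, -0.0, -0.0]
contact_force: [-0.6, -0.4, 0.6]
opening: -0.0003
```

Tips are now below the top face without contact, so I go deeper.

Request:
jog_arm:
  commands:
    - {"x":0.0,"y":0.0,"z":-0.002,"yaw":0.0,"grip":-1.0}
    - {"x":0.0,"y":0.0,"z":-0.002,"yaw":0.0,"grip":-1.0}
    - {"x":0.0,"y":0.0,"z":-0.002,"yaw":0.0,"grip":-1.0}
    - {"x":0.0,"y":0.0,"z":0.0,"yaw":0.0,"grip":-1.0}

```text
time: 5.97
eef_pos: [0.4767, -0.0122, 0.1798]
eef_rot: [0.739, 0.674, -0.0, -0.0]
contact_force: [-0.1, -0.0, -1.0]
opening: -0.0
```

```bash
python3 - <<'E'
from h import *
s=get_state(); x=R.from_quat(s['eef_rot']).as_matrix()[:,1]; print(s['eef_pos'],np.degrees(np.arctan2(x[1],x[0])),s['contact_force'])
# arc: angle phi of near end, world deg; command target leads
c=np.array([.497,-.0155]); p=c+.02*np.array([np.cos(np.radians(173.6)),np.sin(np.radians(173.6))]);old=p
for ph in np.arange(173.6-6.7,92,-6.7):
    q=c+.02*np.array([np.cos(np.radians(ph)),np.sin(np.radians(ph))]); print(round(ph,1),((q-old)*1e3).round(2)); old=q
E
```

```text
[ 0.47666694 -0.01221753  0.1798108 ] -5.306809750585995 [-0.14726314 -0.02079659 -1.03079165]
166.9 [0.4 2.3]
160.2 [0.66 2.24]
153.5 [0.92 2.15]
146.8 [1.16 2.03]
140.1 [1.39 1.88]
133.4 [1.6 1.7]
126.7 [1.79 1.5 ]
120.0 [1.95 1.28]
113.3 [2.09 1.05]
106.6 [2.2 0.8]
99.9 [2.28 0.54]
93.2 [2.32 0.27]
```

Request:
jog_arm:
  commands:
    - {"x":0.0004,"y":0.0023,"z":0.0,"yaw":-6.7,"grip":-1.0}
    - {"x":0.0007,"y":0.0022,"z":0.0,"yaw":-6.7,"grip":-1.0}
    - {"x":0.0009,"y":0.0022,"z":0.0,"yaw":-6.7,"grip":-1.0}
    - {"x":0.0012,"y":0.002,"z":0.0,"yaw":-6.7,"grip":-1.0}
    - {"x":0.0014,"y":0.0019,"z":0.0,"yaw":-6.7,"grip":-1.0}
    - {"x":0.0016,"y":0.0017,"z":0.0,"yaw":-6.7,"grip":-1.0}
    - {"x":0.0,"y":0.0,"z":0.0,"yaw":0.0,"grip":-1.0}

```text
time: 6.55
eef_pos: [0.4821, -0.0001, 0.1799]
eef_rot: [0.926, 0.378, -0.002, -0.0]
contact_force: [-2.6, -2.4, 0.5]
opening: 0.0
```

Request:
jog_arm:
  commands:
    - {"x":0.0018,"y":0.0015,"z":0.0,"yaw":-6.7,"grip":-1.0}
    - {"x":0.002,"y":0.0013,"z":0.0,"yaw":-6.7,"grip":-1.0}
    - {"x":0.0021,"y":0.001,"z":0.0,"yaw":-6.7,"grip":-1.0}
    - {"x":0.0022,"y":0.0008,"z":0.0,"yaw":-6.7,"grip":-1.0}
    - {"x":0.0023,"y":0.0005,"z":0.0,"yaw":-6.7,"grip":-1.0}
    - {"x":0.0013,"y":0.0002,"z":0.0,"yaw":-3.0,"grip":-1.0}
    - {"x":0.0,"y":0.0,"z":0.0,"yaw":0.0,"grip":-1.0}

```text
time: 7.13
eef_pos: [0.4938, 0.0056, 0.1797]
eef_rot: [0.997, 0.071, -0.002, -0.0]
contact_force: [-3.4, 0.9, 0.7]
opening: -0.0002
```

Request:
jog_arm:
  commands:
    - {"x":0.0015,"y":0.0,"z":0.0,"yaw":0.0,"grip":-1.0}
    - {"x":0.001,"y":0.0,"z":0.0,"yaw":0.0,"grip":-1.0}
    - {"x":0.0,"y":0.0,"z":0.0,"yaw":0.0,"grip":-1.0}

```text
time: 7.38
eef_pos: [0.4965, 0.005, 0.1797]
eef_rot: [0.997, 0.071, -0.002, 0.0]
contact_force: [-5.9, -1.8, 0.8]
opening: -0.0001
```

Request:
jog_arm:
  commands:
    - {"x":0.001,"y":0.0001,"z":0.0,"yaw":0.0,"grip":-1.0}
    - {"x":0.001,"y":0.0,"z":0.0,"yaw":0.0,"grip":-1.0}
    - {"x":0.0,"y":0.0,"z":0.0,"yaw":0.0,"grip":-1.0}

```text
time: 7.63
eef_pos: [0.4974, 0.0048, 0.1796]
eef_rot: [0.997, 0.071, -0.003, 0.0]
contact_force: [-7.8, -2.8, 3.4]
opening: 0.0001
```

Request:
jog_arm:
  commands:
    - {"x":0.001,"y":0.0,"z":0.0,"yaw":0.0,"grip":-1.0}
    - {"x":0.001,"y":0.0,"z":0.0,"yaw":0.0,"grip":-1.0}
    - {"x":0.0,"y":0.0,"z":0.0,"yaw":0.0,"grip":-1.0}

```text
time: 7.88
eef_pos: [0.4979, 0.0049, 0.1795]
eef_rot: [0.997, 0.071, -0.006, 0.0]
contact_force: [-12.7, -3.5, 7.6]
opening: -0.0003
```

Request:
jog_arm:
  commands:
    - {"x":-0.002,"y":0.0,"z":0.0,"yaw":0.0,"grip":-1.0}
    - {"x":-0.002,"y":0.0,"z":0.0,"yaw":0.0,"grip":-1.0}
    - {"x":0.0,"y":0.0,"z":0.0,"yaw":0.0,"grip":-1.0}

```text
time: 8.13
eef_pos: [0.4969, 0.0051, 0.18]
eef_rot: [0.998, 0.07, -0.0, 0.0]
contact_force: [-3.4, -2.2, -1.4]
opening: -0.0003
```

Request:
jog_arm:
  commands:
    - {"x":-0.001,"y":0.0,"z":0.0,"yaw":0.0,"grip":-1.0}
    - {"x":0.0,"y":0.0,"z":0.002,"yaw":0.0,"grip":-1.0}
    - {"x":0.0,"y":0.0,"z":0.005,"yaw":0.0,"grip":-1.0}
    - {"x":0.0,"y":0.0,"z":0.01,"yaw":0.0,"grip":-1.0}
    - {"x":0.0,"y":0.0,"z":0.02,"yaw":0.0,"grip":-1.0}
    - {"x":0.0,"y":0.0,"z":0.03,"yaw":0.0,"grip":-1.0}
    - {"x":-0.02,"y":0.0,"z":0.03,"yaw":0.0,"grip":-1.0}
    - {"x":-0.02,"y":0.0,"z":0.02,"yaw":0.0,"grip":-1.0}
    - {"x":-0.02,"y":0.0,"z":0.0,"yaw":0.0,"grip":-1.0}
    - {"x":0.0,"y":0.0,"z":0.0,"yaw":0.0,"grip":-1.0}
    - {"x":0.0,"y":0.0,"z":0.0,"yaw":0.0,"grip":-1.0}

```text
time: 9.05
eef_pos: [0.437, 0.0056, 0.2992]
eef_rot: [0.998, 0.07, 0.002, 0.0]
contact_force: [0.1, 0.4, -0.5]
opening: -0.0003
```

```bash
python3 - <<'E'
from h import *
a,P,s=cam('wrist'); b,P2,_=cam('side'); np.savez('w.npz',P=P); cv2.imwrite('pics/w3.png',a); cv2.imwrite('pics/s3.png',b)
print(s['eef_pos'],s['contact_force']); 
v,u=np.mgrid[:400,:640]
X=P-np.array([.5514,-.0104,0]); ux=X[...,0]*.992+X[...,1]*.1257; uy=-X[...,0]*.1257+X[...,1]*.992
for lo,hi in((-105,-95),(50,80)):
  for y0,y1 in((-105,-65),(65,105)):
    m=(ux*1e3>lo)&(ux*1e3<hi)&(uy*1e3>y0)&(uy*1e3<y1); print(lo,y0,m.sum(),np.nanmedian(P[m][:,2]))
# slot floor in unit coords
f=(np.hypot(ux+.055,uy)<.036)&(P[...,2]<.107)&(P[...,2]>.09); q=np.c_[ux[f],uy[f]]*1e3; print(f.sum(),cv2.minAreaRect(q.astype(np.float32)),q.mean(0))
E
```

```text
[0.43704172 0.00559276 0.29917121] [ 0.08125414  0.39341574 -0.45244918]
-105 -105 585 0.10681733951283401
-105 65 7708 0.30491888458463123
50 -105 0 nan
50 65 0 nan
3061 ((-54.05791091918945, 0.04239654541015625), (70.52787017822266, 26.144350051879883), 89.81128692626953) [-54.04036012   0.21543966]
  return np.nanmean(a, axis, out=out, keepdims=keepdims)
```

View pics/w3.png

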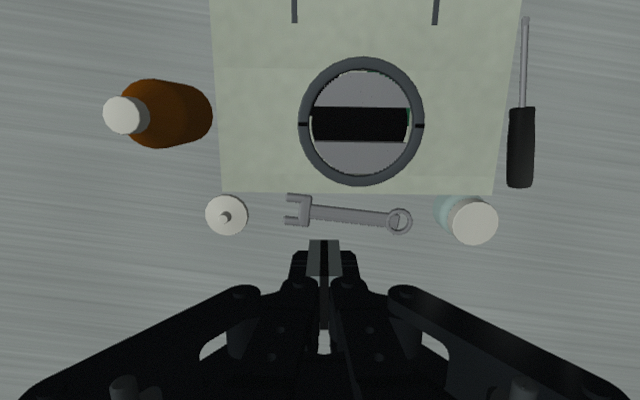

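View pics/s3.png

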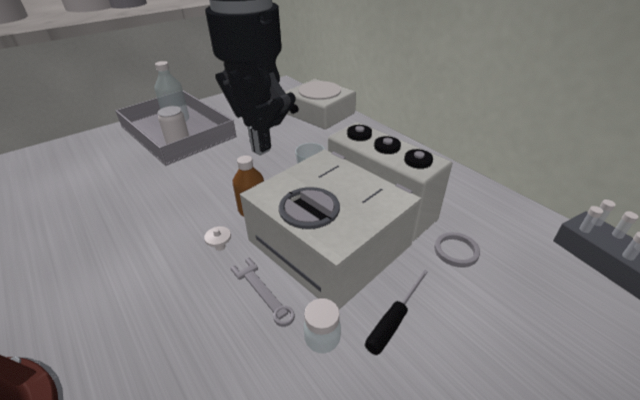

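Both views show the cover flush. The slot lies in line with the ticks at (304,124) and (418,126), measured at 89.8°. The surrounding items have not moved, and the tool is about 0.12 m above the cover, touching nothing. I hand in.

```bash
python3 -c "
from cell import *
print(hand_in())"
```

```text
the job is handed in; nothing more can be done
None
```

The cover is shut and locked, and the job is handed in at about 9 s robot time.

- **Cover:** I pressed it down at the near left corner with closed fingertips. It came up firm at 12 N with the tips at about 108 mm. From the wrist camera the cover then measured flat to about 0.2° and 107 mm high.
- **Fastener:** I entered the slot at the push point without contact and followed the arc clockwise. I kept pushing until the tool stopped advancing and the force rose to about 13 N sideways. I backed off slightly and lifted out.
- **Last checks:** The slot measures 89.8° from the unit's x axis, in line with both ticks. The near right edge of the cover reads 107 mm. The bottle, filter, wrench, jar and screwdriver look unmoved. The fingertips finished at a height of about 226 mm, with the measured force close to zero.
- **What did not work:** My first two move calls were refused because each row needs all five fields; nothing moved. In the final check, the near left cover height was invalid because the gripper blocked the view, and the far cover patches were out of view. I judged those areas flush from the side picture.

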